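# Hang the parts carrier to dry and set the blower to half

### The arm

A 6-joint arm with a two-finger parallel gripper is mounted at the origin on the work surface. World frame = base frame: x ahead of the robot, y to its left, z up, the work surface at z = 0. Lengths are in mm, angles in rad, forces in N, time in s.
With the tool pointing down it reaches from about 275 to 825 mm from the base axis. Payload 4.9 kg.
Tool frame: the origin (TCP) lies at the very end of the fingers, on their centre line; the grasp point (between the pads) lies 19 mm behind it; z points along the fingers, y is the direction in which the jaws open and shut (so a half turn about z gives the same grasp; the last joint's range is limited). The gripper opens to 85 mm and grips with 20 to 120 N. Pads are 22 mm wide; open, the fingers measure 114 mm over their backs; the gripper's body (76 mm by 85 mm) begins 54 mm behind the grasp point. The pads swing forward as they close: fully open they stand 13 mm farther back than shut.
Start: joints at [1.028, 0.326, -0.193, 1.052, 0, 1.437], TCP at [218.626, 504.699, 231.281] pointing down, gripper open.
Joint ranges: [-2.65, 2.65], [-0.97, 1.79], [-1.3, 1.35], [-1.93, 2.1], [-1.47, 1.37], [-3.14, 3.14]. Speed limits (rad/s): [2.57, 2.57, 3.14, 3.14, 3.14, 3.14].

### API

Orientations are given as [roll, pitch, yaw] about the fixed x, y, z axes, in that order (R = Rz(yaw) Ry(pitch) Rx(roll)).
In Python, from bench import bot, solve_ik, imaging gives the robot as it stands. Calls block until the motion is done:
- bot.move_ptp(position, orientation): joint-space move of the TCP to a pose.
- bot.movel(position, rot=None, max_speed=150, threshold=None): straight line of the TCP; rot=None keeps the orientation; max_speed is the mean speed in mm/s. With threshold (N) it stops when the force on the tool has changed by that much, and returns True; else False.
- bot.move_j(angles): joint-space move.
- bot.grip(opening, effort=None): opening from 0.0 (shut) to 1.0 (fully open); effort is the grip in N (None keeps the last); returns when the fingers have stopped.
- bot.dwell(seconds).
- solve_ik(position, orientation): joint angles nearest the present ones, or None.
- bot.get_state(): the state.
- imaging.capture(name): name is "side" or "top" or "wrist"; returns the picture (400x640x3 uint8, blue, green, red); there is no depth.
- imaging.camera_model(name): a dict with "K" (3x3 intrinsics, pixels), "k1" (the pictures are not rectified: a ray, as slopes to the right and down, at radius r is drawn at 1 + k1 r^2 times it, then the intrinsics apply), "position" and "rotation" of the camera in the world. Camera axes: x right, y up, looking along -z (the intrinsics and any distortion apply to the point x, -y, -z); pixel columns grow to the right and rows downward; lengths in mm; the calibration is good to about 2 mm. A picture is of the moment at which its call begins: read the wrist's pose just before it. camera_model takes no time and is no camera call; for the wrist camera it gives the pose at the moment of the call.
A pose or a line that the arm cannot do raises bot.IKError and nothing moves.
- bot.sign_off(): hands the job in, once; it reports no verdict.
The state is a dict: "t": time; "qpos": joint angles; "joint_velocities": joint speeds; "effort": joint torques, N m; "tcp_pos": TCP position; "orientation": TCP orientation; "contact_force": force on the tool from outside, world axes, zero at the start; "wrist_torque": the same for the moment, N m; "opening": opening from 0.0 (shut) to 1.0 (fully open).
Only numpy, scipy, OpenCV 4.12 (cv2) and the standard library are available. Lean on these libraries where they do the work, as an engineer would, in place of code of your own. Each camera call takes 0.05 s, during which the arm holds its last target.

### The job

Pick up the green saddle hanger with the washed brass bushes and hang it over the drip-tray bar, between the two red collars, one leg on each side of the bar: lower it gently, do not drop it, and let it hang upright. Once it hangs free of the gripper, pull the blower's black push-pull knob from fully in (off) to its middle click (half speed) and let go. Leave the brush, the jar and the vee block where they are.

Things in the scene. Friction and masses are not known exactly. Their poses are not given: they have to be found in the camera images.
- hanger: Loose green saddle hanger, 0.4 kg, standing on its legs: an inverted U of 4 mm sheet, roof-shaped crown, black grip block on top, four brass bushes fixed outside its legs. Origin: centre of its underside. z up, x from leg to leg, y along the legs' 60 mm width (bar direction when hung). Half-turn symmetric. Inner gap 36 mm, overall 80 mm in x, legs 80 mm high, height 137 mm.
- hanger_grip (a point): Grip point in the hanger's black grip block, 121 mm above the hanger's origin; axes as the hanger's. The block is 14 mm thick in x (grip across this), 46 mm long in y, and stands free from 95 to 137 mm above the origin.
- hanger_seat (a point): Inner apex of the hanger's crown, 92 mm above the hanger's origin; axes as the hanger's. When properly hung it lies about 10 mm above the bar's centre line.
- rack: Fixed drip tray of steel, 150 x 250 mm, 22 mm high, with two posts that carry a horizontal bar above its middle. Origin: centre of its underside; y along the bar, z up.
- bar_mid (a point): Middle of the bar, on its axis, 135 mm above the bench; y along the bar. The bar is 16 mm in diameter; two red collars (28 mm diameter, 8 mm wide) sit at y = -57 and +57 mm, the posts (balls of 21 mm on top) at y = -105 and +105 mm.
- blower: Fixed grey blower box with a blue top, louvres on both sides, 120 mm deep (x), 150 mm wide (y), 110 mm high. Origin: centre of its underside. The rod comes out of its front face, which looks along the blower's -x (roughly to the robot).
- rod_knob (a point): Centre of the black round knob (31 mm diameter, 21 mm long along the rod) on the push-pull rod, 70 mm above the bench; axes as the blower's. With the rod fully in it stands 48 mm before the front face. Pulling moves it along the blower's -x.
- rod (a joint): How far the rod is pulled out, in m: 0 fully in (off), 0.020 middle click (half), 0.040 fully out (full). All three are spring detents: let go within about 7 mm of the middle, it snaps there. Leaving a detent takes about 6 N. A green band shows on the rod at the face from the middle click on, a red band only at full.
- cup_brush: Bystander: brass cup brush, 68 mm wide, 60 mm high. Origin: centre of its underside.
- paste_jar: Bystander: blue jar, 60 mm wide, 60 mm high. Origin: centre of its underside.
- vee_block: Bystander: dark steel vee block, 60 x 50 x 42 mm. Origin: centre of its underside.
Things that resemble listed ones, but are neither listed nor needed, are in the scene too. Of the things like the hanger, leave any that is orange or pink; of the rest the larger one is meant.

How it is judged:
By the outcome, as a careful person would: the job done as asked, in the order asked, and still so for the second after the job is handed in, with the robot touching nothing.
It also fails if it takes over 53 s, if anything falls off the work surface, if the arm or the gripper's body presses on something with over 40 N, if the wrist force passes 120 N, or if a joint passes its speed limit or range.

## Working session

There is one attempt and no reset: what is moved stays moved. The work goes in short steps, each a Python script; the robot and the scene stay as the last script left them, time stands still between calls to the robot, and variables do not carry over. Pictures are saved under pics/ and viewed, and the job is handed in when it is done.

```bash
ls; mkdir -p pics; python3 - <<'E'
from bench import bot, imaging
import cv2, json
print(bot.get_state()['t'])
for n in ("side","top","wrist"):
    m=imaging.camera_model(n); print(n,m)
    cv2.imwrite(f"pics/{n}0.png",imaging.capture(n))
E
```

```text
pics
0.0
side {'K': array([[511.8181813,   0.       , 321.4854456],
       [  0.       , 511.8181813, 200.5049069],
       [  0.       ,   0.       ,   1.       ]]), 'k1': -0.10881926652878601, 'position': array([-146.31377935, -583.76277433,  710.2798486 ]), 'rotation': array([ 0.93273277,  0.00233336, -0.80636582])}
top {'K': array([[404.35935613,   0.        , 320.64033177],
       [  0.        , 404.35935613, 199.12544822],
       [  0.        ,   0.        ,   1.        ]]), 'k1': -0.023801411999547953, 'position': array([268.07420515,   3.24465289, 920.66138229]), 'rotation': array([ 0.20900352,  0.00340775, -1.65989048])}
wrist {'K': array([[306.22573255,   0.        , 316.41002261],
       [  0.        , 306.22573255, 198.86745317],
       [  0.        ,   0.        ,   1.        ]]), 'k1': 0.01632275452162509, 'position': array([156.64651066, 530.23326331, 373.58687447]), 'rotation': array([-2.69247375e-01,  1.12953624e-03,  1.16233288e+00])}
```

View pics/side0.png

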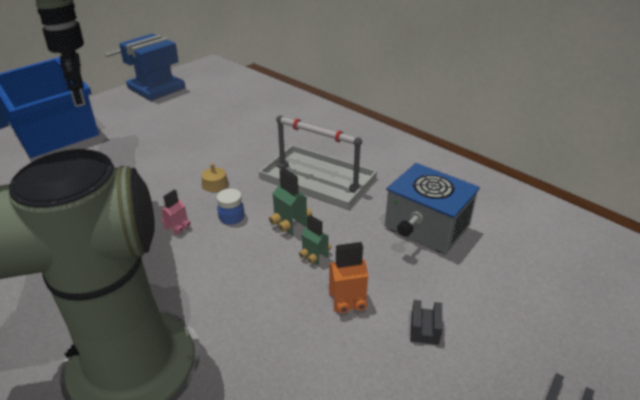

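View pics/top0.png

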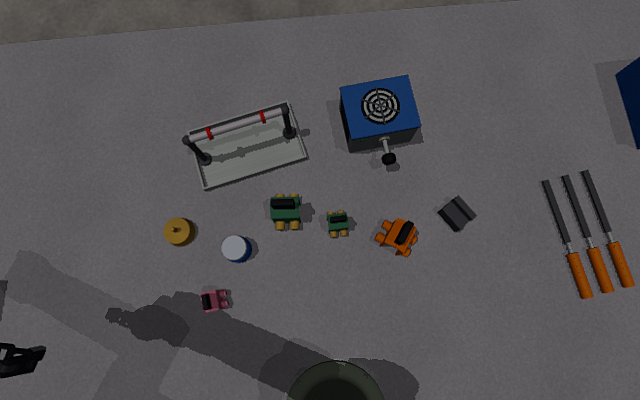

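View pics/wrist0.png

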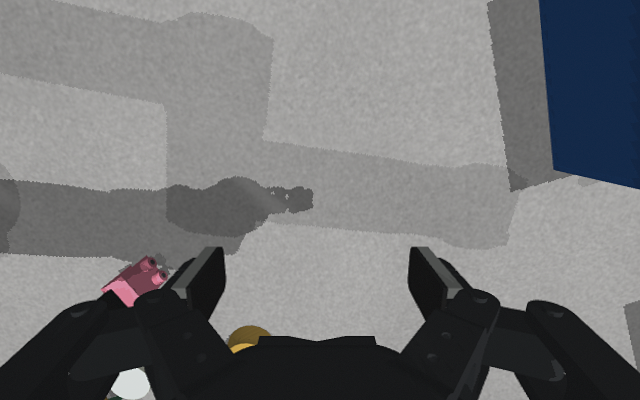

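```bash
cat > h.py <<'E'
import numpy as np, cv2
from scipy.spatial.transform import Rotation as Rn
from bench import imaging
def mdl(n): 
    m=imaging.camera_model(n); return m
def rays(m,px):
    px=np.atleast_2d(np.float64(px)); K=m['K']
    d=np.stack([(px[:,0]-K[0,2])/K[0,0],(px[:,1]-K[1,2])/K[1,1]],1)
    u=d.copy()
    for _ in range(20): u=d/(1+m['k1']*(u**2).sum(1,keepdims=True))
    c=np.c_[u[:,0],-u[:,1],-np.ones(len(u))]
    return c@Rn.from_euler('xyz',m['rotation']).as_matrix().T
def cast(m,px,z):
    r=rays(m,px); return m['position']+r*((z-m['position'][2])/r[:,2])[:,None]
def proj(m,P):
    P=np.atleast_2d(np.float64(P)); c=(P-m['position'])@Rn.from_euler('xyz',m['rotation']).as_matrix()
    u=np.c_[c[:,0]/-c[:,2],-c[:,1]/-c[:,2]]; u=u*(1+m['k1']*(u**2).sum(1,keepdims=True))
    return u*[m['K'][0,0],m['K'][1,1]]+m['K'][:2,2]
def tri(m1,p1,m2,p2):
    r1=rays(m1,p1)[0];r2=rays(m2,p2)[0];r1/=np.linalg.norm(r1);r2/=np.linalg.norm(r2)
    A=np.c_[r1,-r2];s=np.linalg.lstsq(A,m2['position']-m1['position'],rcond=None)[0]
    a=m1['position']+s[0]*r1;b=m2['position']+s[1]*r2
    return (a+b)/2,np.linalg.norm(a-b)
E
python3 - <<'E'
import cv2
from h import *
a=cv2.imread('pics/top0.png');
cv2.imwrite('pics/topA.png',cv2.resize(a[180:265,255:425],None,fx=4.7,fy=4.7,interpolation=cv2.INTER_CUBIC))
cv2.imwrite('pics/topB.png',cv2.resize(a[70:200,175:430],None,fx=3,fy=3,interpolation=cv2.INTER_CUBIC))
a=cv2.imread('pics/side0.png')
cv2.imwrite('pics/sideA.png',cv2.resize(a[105:275,255:485],None,fx=3.4,fy=3.4,interpolation=cv2.INTER_CUBIC))
m=mdl('top')
print(cast(m,[[285,203],[185,140],[285,110],[208,132],[263,117],[389,158]],135).round(), cast(m,[[389,158]],70))
E
```

```text
[[ 433.   62.  135.]
 [ 583.  258.  135.]
 [ 630.   48.  135.]
 [ 596.  210.  135.]
 [ 619.   95.  135.]
 [ 507. -155.  135.]] [[ 526.62992945 -167.84466036   70.        ]]
```

View pics/topA.png

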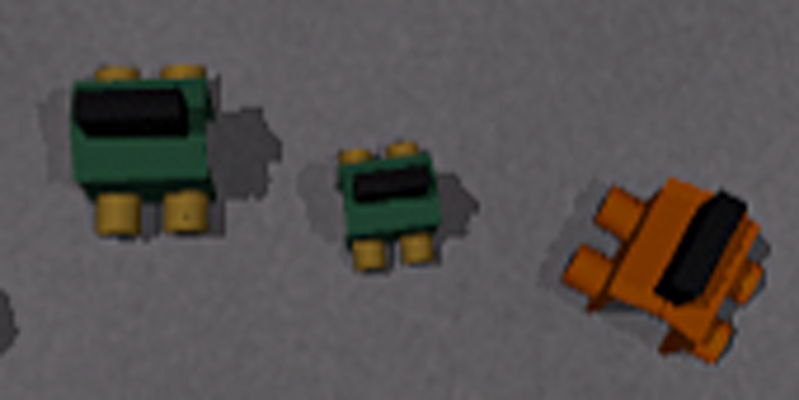

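View pics/topB.png

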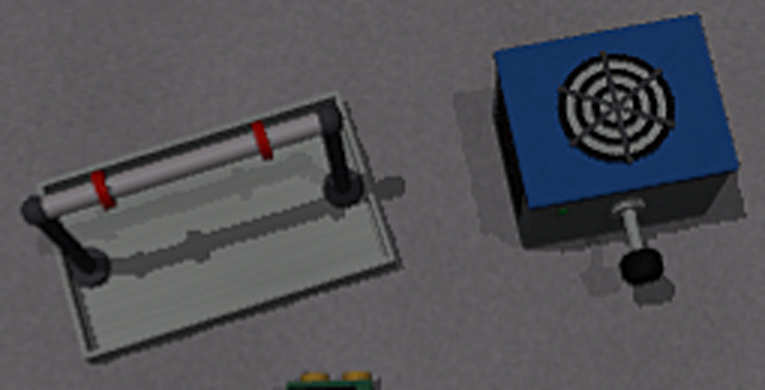

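View pics/sideA.png

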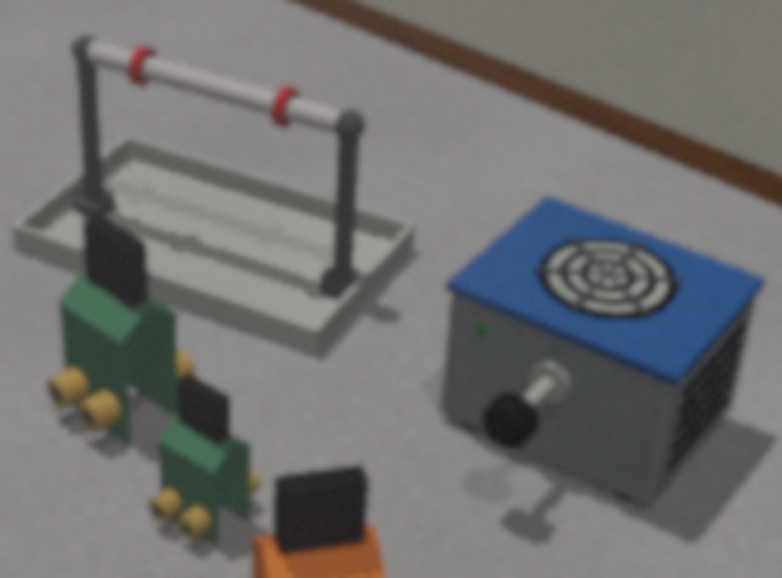

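```bash
python3 - <<'E'
from h import *
from bench import bot
s=bot.get_state(); print(s['orientation'],s['tcp_pos'],s['opening'])
m=mdl('top'); ms=mdl('side')
a=cv2.imread('pics/top0.png'); b=cv2.imread('pics/side0.png')
def blob(img,roi,mask):
    x0,y0,x1,y1=roi; k=np.zeros(img.shape[:2],np.uint8); k[y0:y1,x0:x1]=mask[y0:y1,x0:x1]*255
    n,l,st,c=cv2.connectedComponentsWithStats(k); i=1+np.argmax(st[1:,4]); 
    cs,_=cv2.findContours((l==i).astype(np.uint8),0,1); return c[i],st[i],max(cs,key=cv2.contourArea)
blk=a.max(2)<34
c,st,ct=blob(a,(262,190,308,214),blk); print('block',c,st,cv2.minAreaRect(ct))
H=cv2.cvtColor(a,cv2.COLOR_BGR2HSV)
g=cv2.inRange(H,(60,90,25),(90,255,255))>0
c,st,ct=blob(a,(262,185,312,235),g);print('green',c,st)
red=lambda im:(im[...,2]>100)&(im[...,1]<70)&(im[...,0]<80)
P=[]
for r in ((200,120,220,145),(252,105,275,130)):
    c,st,ct=blob(a,r,red(a)); print('red',c,st); P.append(c)
S=[]
for r in ((288,110,304,135),(328,125,346,145)):
    c,st,ct=blob(b,r,red(b)); print('sred',c,st); S.append(c)
for p,q in zip(P,S): print(tri(m,p,ms,q), cast(m,p,135+3), cast(ms,q,138))
c,st,ct=blob(a,(375,145,405,172),blk); print('knob',c,st, cast(m,c,73))
bb=b.max(2)<45
cc,st,ct=blob(b,(392,212,416,240),bb); print('sknob',cc,st, cast(ms,cc,70),tri(m,c,ms,cc))
# bluetop
bl=(H[...,0]>100)&(H[...,0]<125)&(H[...,1]>150)
c,st,ct=blob(a,(330,65,430,150),bl); q=cv2.approxPolyDP(cv2.convexHull(ct),5,True)[:,0]; print('blue',q.tolist(),cast(m,q,110).round(1))
E
```

```text
[-3.14030359e+00 -1.83447726e-04  2.73277069e+00] [218.39397268 504.31716161 230.69226767] 1.0004486186306547
block [282.74058577 203.48117155] [271 198  25  11 239] ((283.0, 203.0), (24.0, 10.0), 0.0)
green [285.49340369 210.05277045] [270 197  29  22 379]
red [207.625 131.5  ] [206 128   5   8  24]
red [261.03571429 114.71428571] [259 111   5   8  28]
sred [295.11111111 123.        ] [293 120   6   7  18]
sred [337.14285714 135.33333333] [335 132   6   8  21]
(array([595.09147287, 212.39833035, 135.41603495]), np.float64(5.374562668768666)) [[596.29479431 210.21647907 138.        ]] [[589.09294229 209.80676301 138.        ]]
(array([621.7812066 , 100.67362313, 134.60361019]), np.float64(6.534736423635929)) [[623.07159686  98.37074843 138.        ]] [[613.68444874  97.59644058 138.        ]]
knob [388.56834532 158.51798561] [382 153  14  12 139] [[ 524.6250649  -166.15095006   73.        ]]
sknob [404.77011494 228.33908046] [398 221  15  15 174] [[ 522.40852546 -166.77336671   70.        ]] (array([ 525.07164734, -166.28077827,   68.57067453]), np.float64(2.2024546855277007))
blue [[407, 75], [420, 126], [351, 139], [340, 87]] [[ 700.4 -223.2  110. ]
 [ 579.5 -234.7  110. ]
 [ 563.4  -84.9  110. ]
 [ 684.8  -73.6  110. ]]
```

```bash
python3 - <<'E'
from h import *
from bench import bot, solve_ik
s=bot.get_state(); m=mdl('wrist')
psi=s['orientation'][2]; R=Rn.from_euler('z',-psi).as_matrix()
for px in ([316,200],[316,100],[316,240]): print(px,R@(cast(m,[px],130)[0]-s['tcp_pos']), R@(cast(m,[px],0)[0]-s['tcp_pos']))
for psi in (82,-98,103,-77):
  for p in ([432,64,230],[432,0,230],[608,156,290],[608,156,155]):
    q=solve_ik(p,[np.pi,0,np.radians(psi)]); print(psi,p,None if q is None else np.round(q,2))
E
```

```text
[316, 200] [  -1.2691853     1.24979947 -100.69226767] [ -37.66479421    1.53517276 -230.69226767]
[316, 100] [  77.32198195    1.24945033 -100.69226767] [  82.85289297    1.53463738 -230.69226767]
[316, 240] [ -36.86827237    1.24961595 -100.69226767] [ -92.25514818    1.53489135 -230.69226767]
82 [432, 64, 230] [-0.02  0.12 -0.47  0.99  0.    1.69]
82 [432, 0, 230] [-0.17  0.11 -0.48  0.98  0.    1.54]
82 [608, 156, 290] [0.13 0.45 0.14 1.26 0.   1.84]
82 [608, 156, 155] [ 0.13  0.52 -0.09  0.96  0.    1.84]
-98 [432, 64, 230] [-0.02  0.12 -0.47  0.99  0.   -1.45]
-98 [432, 0, 230] [-0.17  0.11 -0.48  0.98  0.   -1.6 ]
-98 [608, 156, 290] [ 0.13  0.45  0.14  1.26  0.   -1.3 ]
-98 [608, 156, 155] [ 0.13  0.52 -0.09  0.96  0.   -1.3 ]
103 [432, 64, 230] [-0.02  0.12 -0.47  0.99  0.    1.32]
103 [432, 0, 230] [-0.17  0.11 -0.48  0.98  0.    1.17]
103 [608, 156, 290] [0.13 0.45 0.14 1.26 0.   1.48]
103 [608, 156, 155] [ 0.13  0.52 -0.09  0.96  0.    1.48]
-77 [432, 64, 230] [-0.02  0.12 -0.47  0.99  0.   -1.82]
-77 [432, 0, 230] [-0.17  0.11 -0.48  0.98  0.   -1.97]
-77 [608, 156, 290] [ 0.13  0.45  0.14  1.26  0.   -1.66]
-77 [608, 156, 155] [ 0.13  0.52 -0.09  0.96  0.   -1.66]
```

```bash
python3 - <<'E'
from h import *
from bench import bot
import pickle
m={}
bot.move_ptp([608,156,260],[np.pi,0,np.radians(103)])
m['bar']=mdl('wrist'); cv2.imwrite('pics/w_bar.png',imaging.capture('wrist'))
bot.move_ptp([432,64,230],[np.pi,0,np.radians(82)])
m['han']=mdl('wrist'); cv2.imwrite('pics/w_han.png',imaging.capture('wrist'))
pickle.dump(m,open('m.pkl','wb'))
s=bot.get_state();print(s['t'],s['tcp_pos'],s['orientation'])
E
```

```text
2.9583 [433.97076303  64.46570789 230.78814445] [ 3.13897021e+00 -5.16373477e-04  1.43251614e+00]
```

View pics/w_bar.png

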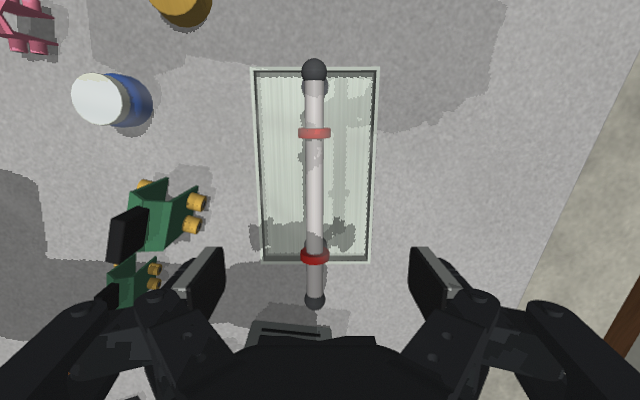

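View pics/w_han.png

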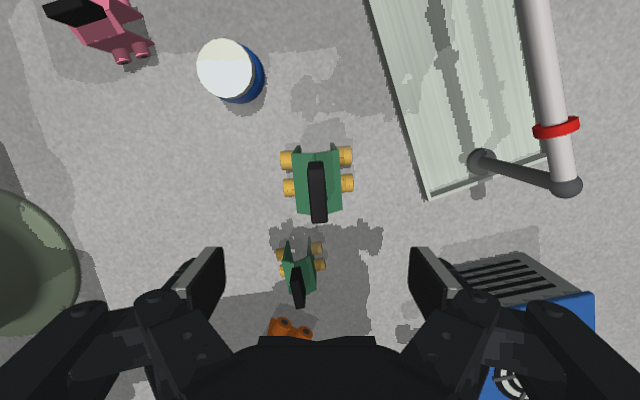

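```bash
python3 - <<'E'
from h import *
a=cv2.imread('pics/w_han.png'); cv2.imwrite('pics/w_hanA.png',cv2.resize(a[130:320,250:390],None,fx=3,fy=3,interpolation=cv2.INTER_CUBIC))
a=cv2.imread('pics/w_bar.png'); cv2.imwrite('pics/w_barA.png',cv2.resize(a[50:320,240:390],None,fx=2.2,fy=2.2,interpolation=cv2.INTER_CUBIC))
E
```

```text
(no output)
```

View pics/w_hanA.png

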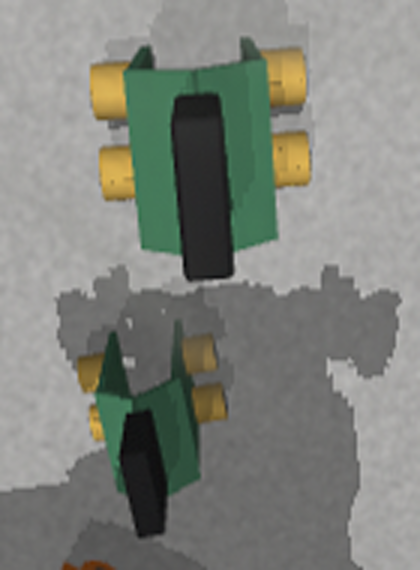

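```bash
python3 - <<'E'
from h import *
import pickle
M=pickle.load(open('m.pkl','rb'))
a=cv2.imread('pics/w_han.png'); m=M['han']
mk=(a.max(2)<60).astype(np.uint8); k=np.zeros_like(mk);k[155:226,300:335]=mk[155:226,300:335]
for r in range(158,226,4):
    x=np.where(k[r])[0]; print(r,x.min() if len(x) else None,x.max() if len(x) else None, a[r,317].tolist())
a=cv2.imread('pics/w_bar.png'); m=M['bar']
red=((a[...,2]>120)&(a[...,1]<110)&(a[...,0]<110)).astype(np.uint8)
red[:,:290]=0;red[:,345:]=0
n,l,st,c=cv2.connectedComponentsWithStats(red)
P=[]
for i in range(1,n):
    if st[i,4]>30: print(st[i],c[i]); P.append(cast(m,[c[i]],142)[0]); print(P[-1])
# bar axis: bright columns
C=[]
for r in range(150,240,10):
    x=np.where(a[r,295:335].min(1)>0)[0]
    row=a[r,295:335].astype(int); d=np.abs(np.diff(row.mean(1))); print(r,[295+i for i in np.where(d>25)[0]])
E
```

```text
158 None None [81, 109, 64]
162 309 322 [28, 28, 29]
166 308 323 [31, 33, 32]
170 307 323 [43, 43, 42]
174 307 324 [46, 46, 46]
178 308 324 [44, 45, 45]
182 308 325 [44, 45, 45]
186 308 325 [42, 43, 42]
190 309 325 [43, 43, 42]
194 309 326 [42, 41, 41]
198 309 326 [42, 41, 41]
202 310 326 [41, 41, 40]
206 310 326 [42, 41, 42]
210 311 326 [41, 41, 41]
214 311 326 [39, 39, 39]
218 311 327 [39, 40, 40]
222 312 325 [32, 31, 31]
[298 128  33  11 316] [313.87025316 133.08227848]
[593.60119024 206.65152398 142.        ]
[304 257  21   9 139] [313.53956835 260.74100719]
[619.59722074  92.59711175 142.        ]
150 [np.int64(301), np.int64(304), np.int64(323)]
160 [np.int64(297), np.int64(298), np.int64(304), np.int64(323)]
170 [np.int64(301), np.int64(323)]
180 [np.int64(302), np.int64(305), np.int64(323)]
190 [np.int64(301), np.int64(302), np.int64(323)]
200 [np.int64(302), np.int64(306), np.int64(323)]
210 [np.int64(303), np.int64(306), np.int64(321), np.int64(323), np.int64(332)]
220 [np.int64(302), np.int64(322), np.int64(323), np.int64(332), np.int64(333)]
230 [np.int64(306), np.int64(321)]
```

View pics/w_barA.png

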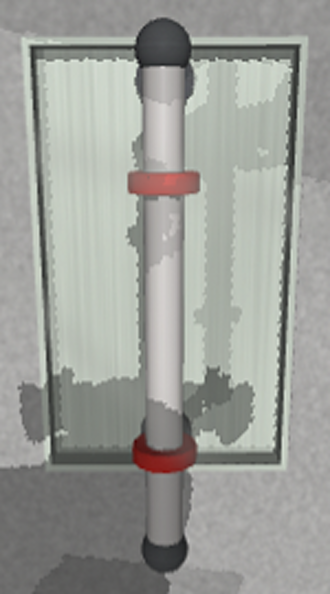

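```bash
python3 - <<'E'
from h import *
import pickle
M=pickle.load(open('m.pkl','rb'))
m=M['han']
p=cast(m,[[315.5,168.5],[319,221]],137); d=p[0]-p[1]; print('block',p.round(1),np.linalg.norm(d),p.mean(0),np.degrees(np.arctan2(d[1],d[0]))-90)
m=M['bar']
for z in (135,140):
    p=cast(m,[[314.2,133],[314.5,255.5]],z); d=p[0]-p[1]; print('bar',p.round(1),np.linalg.norm(d),p.mean(0),np.degrees(np.arctan2(d[1],d[0]))-90)
p=cast(m,[[314.2,71.5],[314.5,301]],135); d=p[0]-p[1]; print('balls',p.round(1),np.linalg.norm(d),p.mean(0),np.degrees(np.arctan2(d[1],d[0]))-90)
t=mdl('top'); p=cast(t,[[283.5,198.3]],137); print('top far edge',p)
E
```

```text
block [[436.8  90.  137. ]
 [433.7  46.6 137. ]] 43.4882946731177 [435.2446726   68.27308202 137.        ] -4.1779011179808805
bar [[593.9 206.4 135. ]
 [620.   94.7 135. ]] 114.68657721179538 [606.94093367 150.53736354 135.        ] 13.151013363054233
bar [[593.9 206.7 140. ]
 [619.5  97.1 140. ]] 112.54715516101467 [606.66876518 151.86659735 140.        ] 13.151013363054261
balls [[582.9 253.9 135. ]
 [631.2  46.4 135. ]] 213.05825489619187 [607.03138303 150.18790881 135.        ] 13.088057125741912
top far edge [[442.14177191  64.32104916 137.        ]]
```

```bash
python3 - <<'E'
from h import *
from bench import bot
r=[np.pi,0,np.radians(85.7)]
bot.movel([435.2,67,150],r,max_speed=120)
print(bot.get_state()['tcp_pos'])
bot.movel([435.2,67,102],r,max_speed=60,threshold=8)
print(bot.get_state()['tcp_pos'],bot.get_state()['contact_force'])
bot.grip(0.0,45)
s=bot.get_state();print(s['opening'],s['contact_force'],s['t'])
bot.movel([435.2,67,130],r,max_speed=60)
s=bot.get_state();print(s['opening'],s['contact_force'],s['wrist_torque'],s['t'])
cv2.imwrite('pics/side1.png',imaging.capture('side'));cv2.imwrite('pics/w1.png',imaging.capture('wrist'))
E
```

```text
[435.85445303  67.08463976 150.34304527]
[435.46671948  66.97656192 102.1900465 ] [-0.08198044 -1.12650886 -0.79633712]
0.15639036459350641 [-0.55307097  1.0228275   2.10498868] 5.375
0.15868864249158388 [-0.16778529  0.44974521 -4.22817032] [-0.04612295  0.00983556 -0.05324484] 5.9917
```

View pics/side1.png

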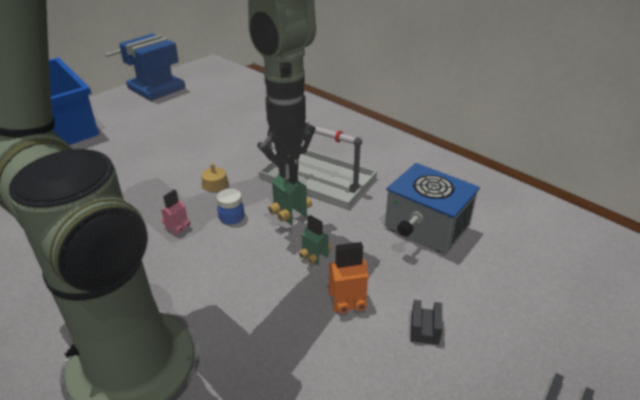

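View pics/w1.png

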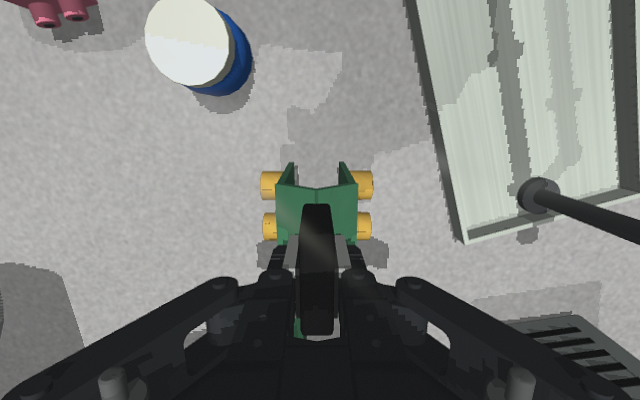

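```bash
python3 - <<'E'
from h import *
from bench import bot
m=mdl('wrist'); print(cast(m,[[316,204],[316,211]],165), bot.get_state()['tcp_pos'])
r=[np.pi,0,np.radians(85.7)]
bot.movel([435.2,67,272],r,max_speed=150)
bot.movel([607.3,152,272],[np.pi,0,np.radians(103.1)],max_speed=140)
bot.dwell(0.3)
s=bot.get_state();print(s['tcp_pos'],s['orientation'],s['contact_force'],s['t'])
m=mdl('wrist');cv2.imwrite('pics/w2.png',imaging.capture('wrist'));cv2.imwrite('pics/side2.png',imaging.capture('side'))
E
```

```text
[[437.52780155 101.68358308 165.        ]
 [437.32586123  98.99891158 165.        ]] [434.87005742  66.99858273 129.73389644]
[607.17469109 151.86170521 272.25885583] [3.14128340e+00 5.63865517e-05 1.79922189e+00] [ 0.15426518 -0.18449534 -2.97997877] 9.0167
```

View pics/w2.png

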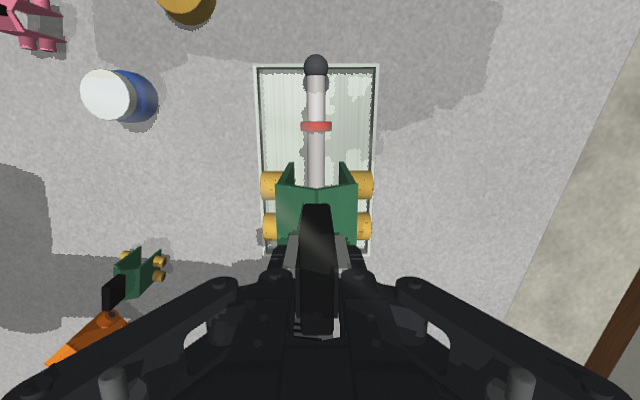

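View pics/side2.png

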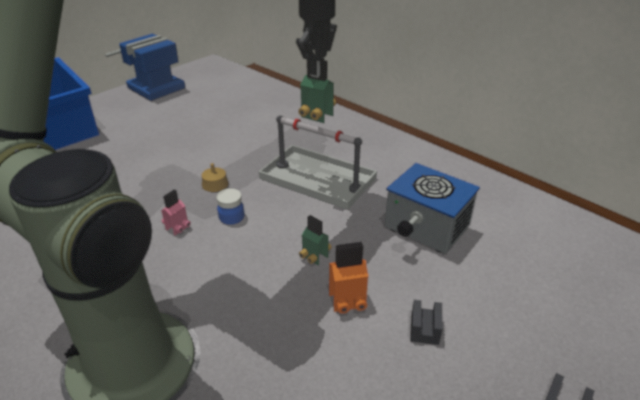

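```bash
python3 - <<'E'
from h import *
from bench import bot
r=[np.pi,0,np.radians(103.1)]
x,y=608.1,148.4
print(bot.movel([x,y,230],r,max_speed=100,threshold=6),bot.get_state()['tcp_pos'])
print(bot.movel([x,y,172],r,max_speed=60,threshold=4))
s=bot.get_state();print(s['tcp_pos'],s['contact_force'],s['wrist_torque'],s['t'])
m=mdl('wrist');cv2.imwrite('pics/w3.png',imaging.capture('wrist'));cv2.imwrite('pics/side3.png',imaging.capture('side'))
E
```

```text
False [608.21263753 148.41882749 230.20199541]
False
[608.4905248  148.45310911 172.50504632] [ 0.44578413  0.81425287 -2.99771483] [0.00648409 0.04215078 0.02855568] 10.8083
```

View pics/w3.png

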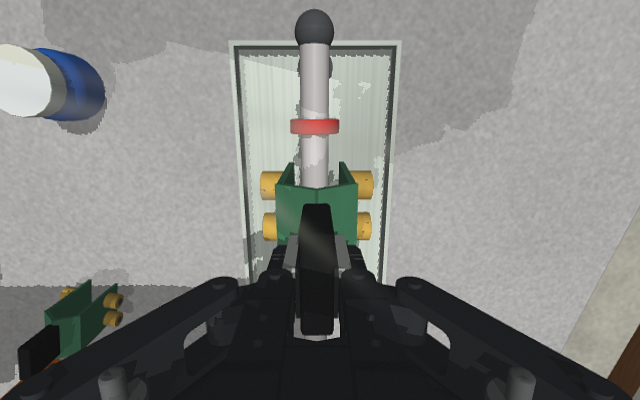

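View pics/side3.png

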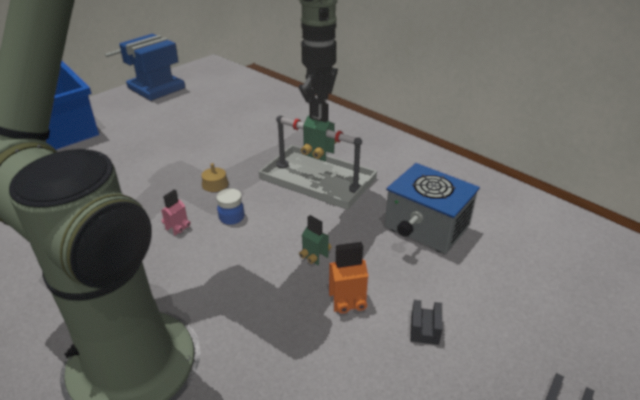

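```bash
python3 - <<'E'
from h import *
from bench import bot
r=[np.pi,0,np.radians(103.1)]
x,y=606.9,148.2
bot.movel([x,y,162],r,max_speed=40,threshold=4)
s=bot.get_state();print(s['tcp_pos'],s['contact_force'])
print(bot.movel([x,y,148],r,max_speed=12,threshold=3))
s=bot.get_state();print(s['tcp_pos'],s['contact_force'],s['wrist_torque'],s['t'])
E
```

```text
[606.45939407 148.1401066  161.47135063] [-0.76098396 -0.89179697 -3.34309667]
True
[607.24697467 148.29396075 155.24295341] [ 2.34975706 -0.31705317  3.74357648] [ 0.15997054 -0.32072034 -0.07087643] 11.975
```

```bash
python3 - <<'E'
from h import *
from bench import bot
r=[np.pi,0,np.radians(103.1)]
bot.movel([607.7,148.4,155.2],r,max_speed=20)
bot.grip(0.3)
bot.grip(0.6)
s=bot.get_state();print(s['tcp_pos'],s['contact_force'],s['opening'],s['t'])
bot.movel([607.7,148.4,215],r,max_speed=80)
bot.dwell(0.2)
m=mdl('wrist');cv2.imwrite('pics/w4.png',imaging.capture('wrist'));cv2.imwrite('pics/side4.png',imaging.capture('side'))
im=cv2.imread('pics/side4.png');cv2.imwrite('pics/side4A.png',cv2.resize(im[90:210,240:400],None,fx=4,fy=4))
print(bot.get_state()['t'])
E
```

```text
[607.71167147 148.40955744 155.17298847] [-0.12898951 -0.62729064 -0.17366107] 0.6020632451991237 12.8917
14.0917
```

View pics/w4.png

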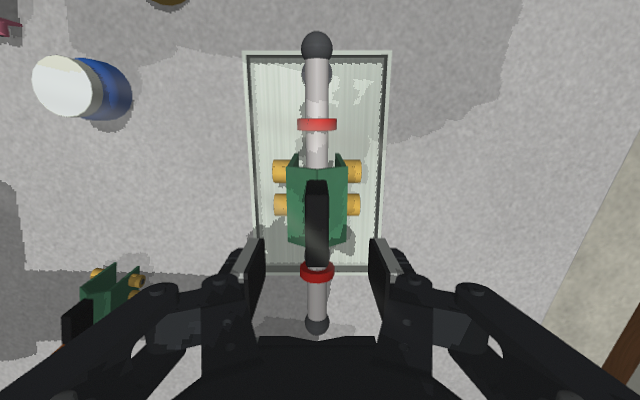

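View pics/side4A.png

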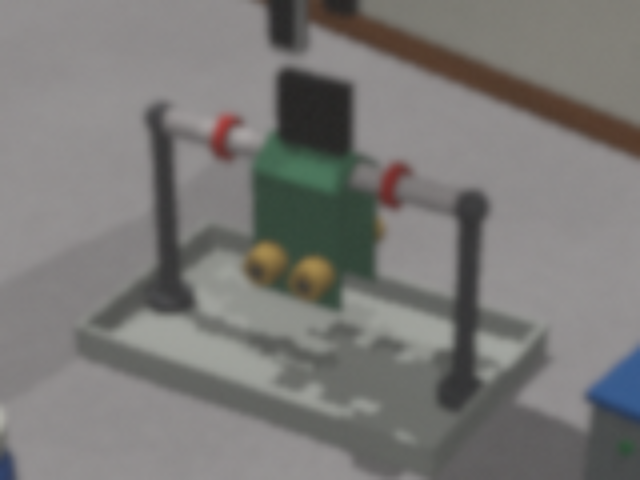

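```bash
python3 - <<'E'
from h import *
from bench import bot
import pickle
bot.movel([607.7,148.4,260],max_speed=150)
bot.grip(1.0)
bot.move_ptp([524,-166,190],[np.pi,0,np.radians(5.7)])
bot.dwell(0.2)
m=mdl('wrist');im=imaging.capture('wrist');cv2.imwrite('pics/w5.png',im);pickle.dump(m,open('m5.pkl','wb'))
s=bot.get_state();print(s['tcp_pos'],s['t'])
print(proj(m,[[524,-166,70],[571.5,-160,110]]))
E
```

```text
[ 524.46618105 -165.27902107  190.15185564] 16.4917
[[316.22131873 193.78383677]
 [314.56250838 143.32431562]]
```

View pics/w5.png

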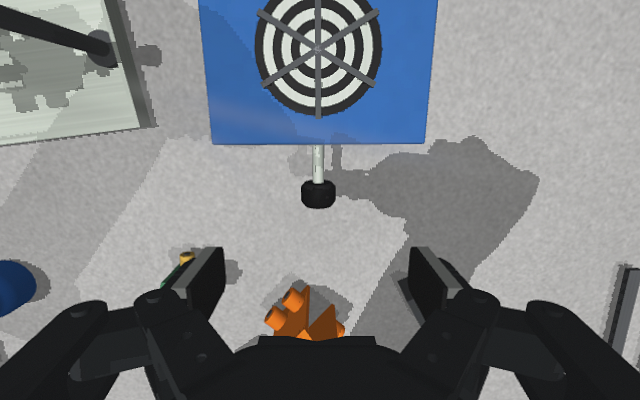

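```bash
python3 - <<'E'
from h import *
from bench import bot
r=[np.pi,0,np.radians(5.7)]
bot.movel([524,-167.3,110],r,max_speed=120)
print(bot.movel([524,-167.3,50],r,max_speed=60,threshold=8))
s=bot.get_state();print(s['tcp_pos'],s['contact_force'])
bot.grip(0.0,50)
s=bot.get_state();print(s['tcp_pos'],s['contact_force'],s['opening'])
for d in (7,14,20.5):
    bot.movel([524-d*.995,-167.3-d*.0993,50],r,max_speed=30)
    s=bot.get_state();print(d,s['tcp_pos'],s['contact_force'],s['opening'],s['t'])
cv2.imwrite('pics/side6.png',imaging.capture('side'))
im=cv2.imread('pics/side6.png');cv2.imwrite('pics/side6A.png',cv2.resize(im[130:290,340:520],None,fx=4,fy=3.7))
E
```

```text
False
[ 524.36910729 -167.46904014   50.39901737] [-0.76201293  0.34282892  0.04866782]
[ 524.01228529 -166.55661766   50.42962772] [-1.77401789  3.57073894  5.57456708] 0.338488507617515
7 [ 518.39554428 -167.17796858   50.50267106] [2.62672941 4.29575815 3.35536045] 0.3394688017478337 19.4083
14 [ 508.76129939 -168.20118573   50.37613098] [-4.43329508  2.49615212  8.58212622] 0.34169749678549577 19.7917
20.5 [ 503.55185569 -168.78639718   50.44143298] [-0.70594427  2.68300631  5.39151395] 0.3416337461122177 20.1583
```

View pics/side6A.png

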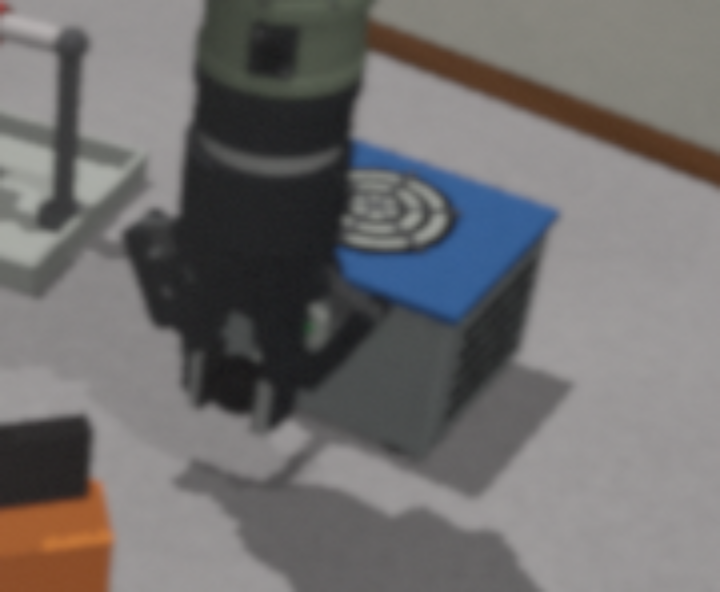

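The force pattern (resisting, then pulling, then about zero at 20 mm) fits the middle click, and green shows at the face. I'll release and look.

```bash
python3 - <<'E'
from h import *
from bench import bot
bot.grip(1.0)
s=bot.get_state();print(s['contact_force'],s['opening'])
bot.movel([503.6,-169.3,190],max_speed=120)
m=mdl('wrist');im=imaging.capture('wrist');cv2.imwrite('pics/w7.png',cv2.resize(im[100:260,220:420],None,fx=4,fy=3.7))
bot.movel([400,-169,330],max_speed=200)
bot.dwell(0.3)
im=imaging.capture('side');cv2.imwrite('pics/side7.png',im);cv2.imwrite('pics/side7A.png',cv2.resize(im[90:270,250:490],None,fx=3.3,fy=3.3))
cv2.imwrite('pics/top7.png',imaging.capture('top'))
print(bot.get_state()['t'],bot.get_state()['contact_force'])
E
```

```text
[0.04376104 0.29091647 0.00548587] 1.0037584560524009
23.5833 [-0.20328838 -0.63189411  0.73355369]
```

View pics/w7.png

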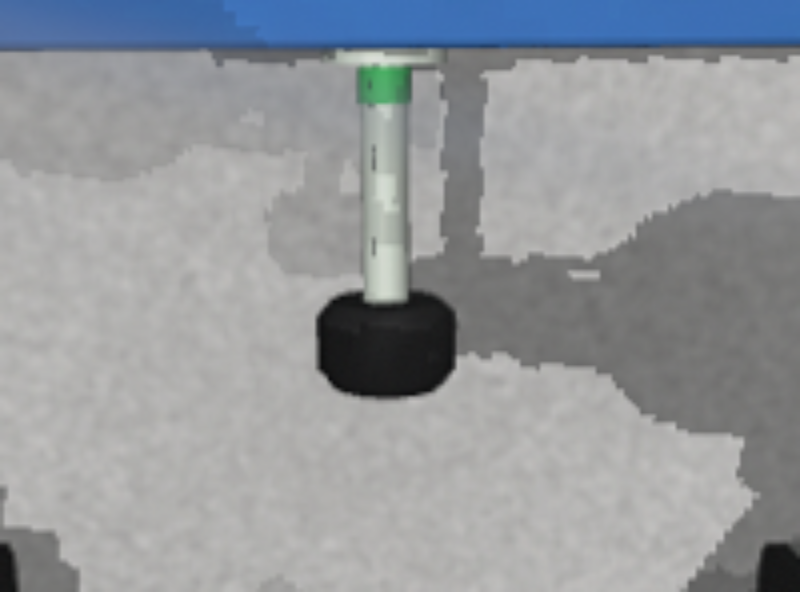

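View pics/side7.png

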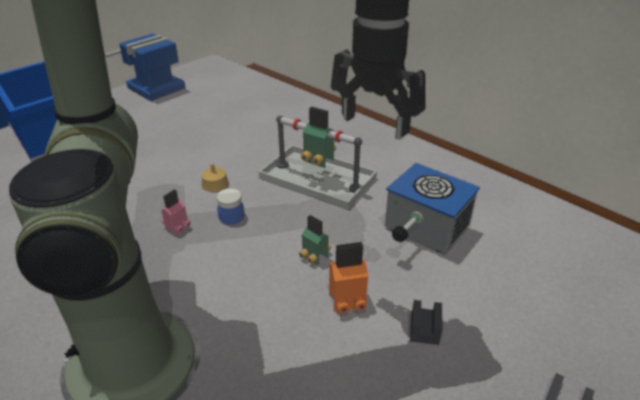

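View pics/top7.png

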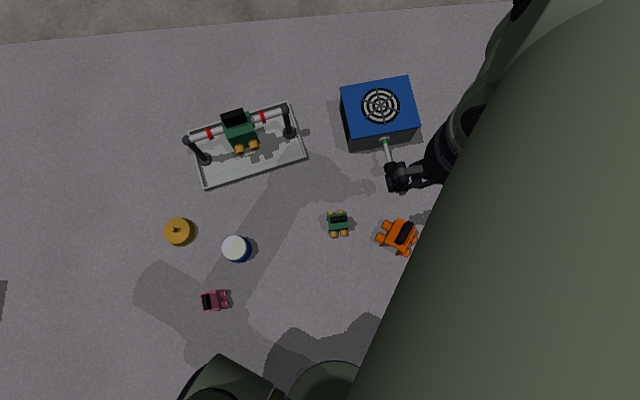

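Green band shows at the face with no red (wrist crop, about (384,85)). The hanger hangs upright between the collars (side view, about (318,140)), and the brush, jar and vee block are where they were.

```bash
python3 - <<'E'
from bench import bot
print(bot.sign_off(), bot.get_state()['t'])
E
```

```text
the job is handed in; nothing more can be done
the job is handed in; nothing more can be done
```

The hanger is hung on the bar and the blower is at half speed; I handed the job in at about 23.6 s of the 53 s allowed.

- **Hanger:** I took the larger green one and lowered it onto the bar until a light contact of about 7 N. Contact came at TCP height 155 mm, the height expected for a proper seat. I then let go. The wrist and side pictures show it hanging upright between the red collars, one leg on each side of the bar.
- **Knob:** I then gripped it, pulled it 20.5 mm and released it. The wrist picture shows the green band at the face and no red, and the remaining pull at the end was about 1 N, as expected at the middle click.
- **Surroundings:** in the last side view the brush, jar and vee block are where they started. The last top view confirms the brush and jar, but the arm hid the vee block there. The gripper was clear of everything at hand-in.
- **Disagreements:** the top, side and wrist cameras differed by up to about 7 mm on the bar position. I used mainly the wrist view and made a correction of about 1.5 mm just before lowering. The knob needed a correction of about 1 mm.

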